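# Hang the dust pail on the bench sander, push on its speed knob and hold it pressed

### The arm

A 6-joint arm with a two-finger parallel gripper is mounted at the origin on the work surface. World frame = base frame: x ahead of the robot, y to its left, z up, the work surface at z = 0. Lengths are in mm, angles in rad, forces in N, time in s.
With the tool pointing down it reaches from about 275 to 1000 mm from the base axis. Payload 8.4 kg.
Tool frame: the origin (TCP) lies midway between the tips of the shut fingers; the grasp point (between the pads) lies 19 mm behind it; y points along the fingers, z is the direction in which the jaws open and shut, and the axes are right-handed (so a half turn about y gives the same grasp; the last joint's range is limited). The gripper opens to 85 mm and grips with 20 to 120 N. Pads are 22 mm wide; open, the fingers measure 114 mm over their backs; the gripper's body (76 mm by 85 mm) begins 54 mm behind the grasp point. The pads swing forward as they close: fully open they stand 13 mm farther back than shut.
Start: joints at [1.285, 0.353, 1.633, -0, 1.155, -0.002], TCP at [175.002, 600.002, 231.281] pointing down, gripper open.
Joint ranges: [-2.63, 2.63], [-0.92, 2.1], [0.06, 2.66], [-1.3, 4.44], [0, 2.69], [-3.02, 3.02]. Speed limits (rad/s): [2.22, 2.22, 2.79, 3.14, 3.14, 3.14].

### API

Orientations are given as [roll, pitch, yaw] about the fixed x, y, z axes, in that order (R = Rz(yaw) Ry(pitch) Rx(roll)).
In Python, from rig import r, imaging gives the robot as it stands. The module is installed in compiled form; this text tells all that it offers.
- The arm moves only by the tool send_rows, never from a script. Its argument "series" is a list of rows, each a list of 6 numbers: the shift along the tool's x, y, z in m, then the turn, a rotation vector about the tool's x, y, z in degrees. In form: [[dx, dy, dz, ax, ay, az], ...]. A call has 1 to 8 rows; each row shifts and turns the commanded pose from where the row before left it, along the tool's axes as they then stand; what a row does not reach is not made up. A row lasts 1/10 s, in which the tool goes at most 50 mm and 8.59 degrees, less where a joint would pass 70% of its speed; a pose out of reach is approached as far as the arm can. A call is refused whole if a number of a shift passes 0.05 or a number of a turn 8.59, either way. A call with a gripper value outside its range is refused whole. "gripper" is the opening, from 0 (shut) to 1 (fully open), set as the call begins (left out, the last holds). The fingers move at their own pace and stop on an object; "squeeze" is the grip in N (left out, the last holds). Time passes only in rows, so rows that do not move let the fingers close. It gives the time, the measured TCP pose, the force and the opening at its end, in the units of the state.
- r.sense(): the state, without advancing time (a new reading comes with each control period).
- imaging.grab_frame(name): name is "scene" or "top" or "wrist"; returns a dict with "frame" (420x560x3 uint8, red, green, blue), "depth" (420x560 float32, mm along the optical axis (not along the pixel's ray), 0 where there is no reading), "intrinsics" (3x3 intrinsics, pixels), "origin" and "rotation" of the camera in the world. Camera axes: x right, y down, z forward; pixel columns grow to the right and rows downward; lengths in mm; the calibration is good to about 2 mm. A picture is of the moment at which its call begins.
- r.sign_off(): hands the job in, once; it reports no verdict.
The state is a dict: "clock": time; "qpos": joint angles; "qvel": joint speeds; "joint_efforts": joint torques, N m; "eef_pos": TCP position; "tcp_rot": TCP orientation; "contact_force": force on the tool from outside, world axes, zero at the start; "wrist_torque": the same for the moment, N m; "opening": opening from 0.0 (shut) to 1.0 (fully open).
Only numpy, scipy, OpenCV 4.12 (cv2) and the standard library are available. Lean on these libraries where they do the work, as an engineer would, in place of code of your own. Each camera call takes 0.05 s, during which the arm holds its last target.

### The job

Get the small disc sander on the balcony shelf running: first hang the loose dust pail by its arched handle on the hook at the end of the sander's work table and let go of it. Then take the loose speed knob, turn it so that its D-shaped bore matches the flat on the control box's spindle, push it fully home onto the spindle and keep it pressed right down against the spindle's spring (the sander runs only while it is held down): finish with the fingers still on the knob, holding it pressed. Leave the other things on the shelf where they are.

Things in the scene. Friction and masses are not known exactly. Their poses are not given: they have to be found in the camera images.
- sander: Bench disc sander, fixed; place and yaw vary. Origin: under the middle of its base on the shelf; own x points away from its front, own y along the motor axis. 130 mm deep, 370 mm long, highest point (upright disc) 168 mm. Work table (top 100 mm high) at the -y end, motor (151 mm high) in the middle, control box (112 x 112 mm, top panel 70 mm high) at the +y end.
- hook (a point): Point on top of the pail hook's rod (7 mm thick), 138 mm above the shelf, axes as the sander's. The rod runs level along y through here: 48 mm to +y it bends down to the edge of the work table; to -y it turns up into a tip 28 mm out and 14 mm higher. A handle goes over the tip from the -y side, then down onto the rod. It hangs here with its bar across the rod, along the sander's x.
- pail: Small empty steel pail, about 0.14 kg, loose, starting upright on the shelf. Origin: centre of its underside, z up. Rim 72 mm across at 62 mm height. Its rigid arched handle (it does not fold) stands in the pail's own x-z plane.
- pail_handle (a point): Middle of the crown of the pail's handle, 122 mm above its underside; axes as the pail's. The crown is a straight round bar 9 mm thick along the pail's x, 29 mm to either side of this point; the legs stand at 38 mm to either side. Gripping the crown about 20 mm to one side leaves the middle free for the hook.
- knob: Loose black speed knob, about 0.06 kg, right way up on the shelf. Origin: centre of its underside, z up. Skirt 49 mm across, 5 mm high; on it a bar grip 22 mm wide (y), 42 mm long (x), up to 40 mm height; a pointer nose 33 mm out at own +x, white line on that side. D-bore below: 13.4 mm, 15 mm deep, flat on the +x side 3.7 mm from the axis, bevelled; 0.7 mm play all round, 0.14 rad in yaw.
- knob_grip (a point): Centre of the knob's bar grip, on the knob's axis, 28 mm above its underside (12 mm below the top of the bar); axes as the knob's: x towards the pointer, y across the bar.
- spindle_tip (a point): Top centre of the upright steel D-spindle in the control box's panel, 94 mm above the shelf, z up; its x axis points to the side that has the flat. 12 mm thick, flat 3 mm from the axis, 24 mm above the panel, top edge bevelled. It turns against 0.06 N m friction; its direction varies. With the knob home (pointer along this x), the knob's underside is 15 mm below this point.
- plunger (a joint): How far the spindle is pressed down against its spring: 0 at rest, 0.005 m at its stop. The spring needs 5 N to begin to move and 9 N at the stop.
- nest_cup: White ceramic nest cup, 72 mm across, 45 mm high, loose; to be left alone. Origin: centre of its underside.
- perch_peg: Walnut perch peg, 12 mm thick, 100 mm long, lying; to be left alone. Origin: under its middle.
- drip_cap: Dented copper drip cap, a low cone 92 mm across, 38 mm high, loose; to be left alone. Origin: centre of its underside.
- front_panel: Birdhouse front panel, pine board 150 x 120 x 12 mm with a round hole, lying flat; to be left alone. Origin: centre of its underside.
- red_sander: Red metal hand sander, 210 x 85 mm, 67 mm high, behind the disc sander; to be left alone. Origin: centre of its underside.
- glue_bottle: White glue bottle, 54 mm across, 120 mm high, at the back; to be left alone. Origin: centre of its underside.
- disc_tin: Flat round tin, 132 mm across, 28 mm high, at the back; to be left alone. Origin: centre of its underside.

How it is judged:
By the outcome, as a careful person would: the job done as asked, in the order asked, and still so for the second after the job is handed in, while the arm keeps its last pose, push and grip.
It also fails if it takes over 72 s, if anything falls off the work surface, if the arm or the gripper's body presses on something with over 40 N, if the wrist force passes 120 N, or if a joint passes its speed limit or range.

## Working session

There is one attempt and no reset: what is moved stays moved. The work goes in short steps, Python scripts to look and compute and a tool call to move; the robot and the scene stay as the last step left them, time stands still between calls to the robot, and variables do not carry over. Pictures are saved under pics/ and viewed, and the job is handed in when it is done.

Besides the shell and the picture viewer there is one more tool, called after "Request:" as name(argument=value, ...) on one line, values as JSON. send_rows: Moves the arm, as the interface text tells. Its arguments: {"type":"object","properties":{"series":{"type":"array","items":{"type":"array","items":{"type":"number"}}},"gripper":{"type":"number"},"squeeze":{"type":"number"}},"required":["series"]}

```bash
mkdir -p pics
python3 - <<'E'
from rig import r, imaging
import cv2, numpy as np
s=r.sense(); print(s)
for n in ["scene","top","wrist"]:
    f=imaging.grab_frame(n)
    np.savez(f"pics/{n}0.npz",**f)
    cv2.imwrite(f"pics/{n}0.png",f["frame"][:,:,::-1])
    print(n,f["intrinsics"].tolist(),f["origin"],np.round(f["rotation"],4).tolist())
E
```

```text
{'clock': 0.0, 'qpos': array([ 1.28459891e+00,  3.53618548e-01,  1.63415355e+00,  6.81465886e-06,
        1.15516827e+00, -2.38651030e-03]), 'qvel': array([ 3.71600763e-04,  1.10035607e-03, -7.73313102e-05,  1.33819645e-03,
       -1.36267899e-03,  2.40529627e-06]), 'joint_efforts': array([-4.84862321e-04, -6.05258846e+01, -3.42057216e+01, -1.04616915e-04,
        9.53285722e-03,  5.04703394e-06]), 'eef_pos': array([174.8658333 , 599.54433024, 230.57184881]), 'tcp_rot': array([-1.57214402e+00,  9.44707504e-06, -2.83813668e-01]), 'contact_force': array([-1.02339118,  0.29325144, -0.3813872 ]), 'wrist_torque': array([ 0.01141931,  0.01325825, -0.00532245]), 'opening': 1.002897434805586}
scene [[405.8138566361126, 0.0, 280.2181349338255], [0.0, 405.8138566361126, 213.11997808511308], [0.0, 0.0, 1.0]] [1098.21716477  152.65785324  926.55672943] [-2.5514, 0.0003, 1.8632]
top [[482.3058720624734, 0.0, 271.6752242282657], [0.0, 482.3058720624734, 213.5753765059289], [0.0, 0.0, 1.0]] [ 374.26614009   -6.12932979 1140.56666534] [-2.9653, 0.0037, -1.5949]
wrist [[322.9215272857584, 0.0, 278.5548166438204], [0.0, 322.9215272857584, 210.91311435350434], [0.0, 0.0, 1.0]] [ 93.69747648 623.07766425 373.20567235] [2.8088, 0.0017, 1.2868]
```

View pics/scene0.png

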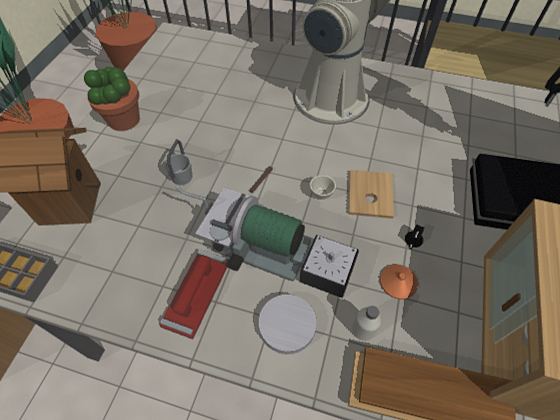

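View pics/top0.png

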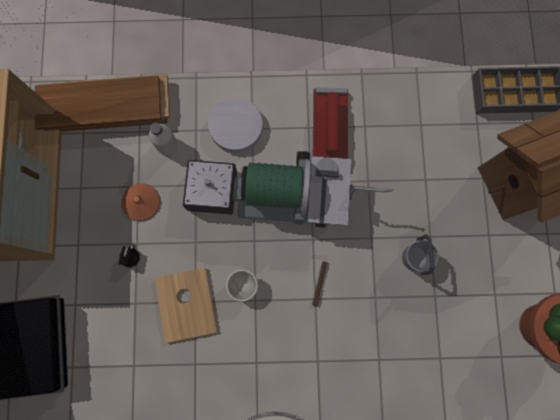

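View pics/wrist0.png

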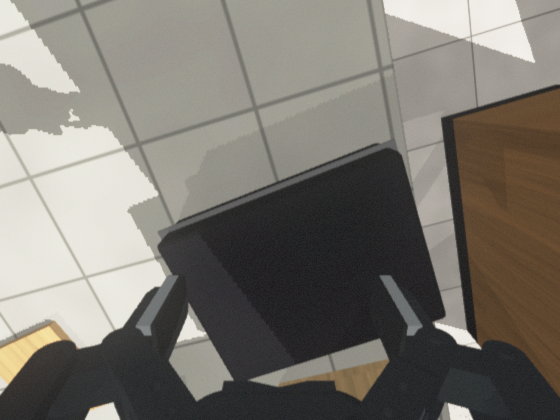

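The top view shows the sander's hook rod at about (370,188), the pail at (420,257), the knob at (129,256) and the control box with its spindle at (209,184). Next I measure these with depth.

```bash
cat > h.py <<'E'
import numpy as np, cv2
from scipy.spatial.transform import Rotation as Ro
def rot(rpy): return Ro.from_euler('xyz',rpy).as_matrix()
def load(p): return dict(np.load(p))
def cloud(f):
    K=f["intrinsics"];d=f["depth"].astype(float)
    v,u=np.mgrid[0:d.shape[0],0:d.shape[1]]
    P=np.stack([(u-K[0,2])/K[0,0]*d,(v-K[1,2])/K[1,1]*d,d],-1)
    W=P@rot(f["rotation"]).T+f["origin"]; W[d<=0]=np.nan
    return W
def onplane(f,u,v,z):
    K=f["intrinsics"];o=np.array(f["origin"])
    d=rot(f["rotation"])@np.array([(u-K[0,2])/K[0,0],(v-K[1,2])/K[1,1],1.])
    return o+d*(z-o[2])/d[2]
def proj(f,p):
    K=f["intrinsics"];c=rot(f["rotation"]).T@(np.array(p,float)-f["origin"])
    return K[0,0]*c[0]/c[2]+K[0,2],K[1,1]*c[1]/c[2]+K[1,2]
E
python3 - <<'E'
from h import *
f=load("pics/top0.npz");W=cloud(f);W2=cloud(load("pics/scene0.npz"))
np.set_printoptions(precision=1,suppress=True)
for u,v in [(300,350),(420,258),(129,256),(209,184),(350,188),(385,188),(272,180),(200,300)]: print(u,v,W[v,u])
im=f["frame"][:,:,::-1]
def crop(f,x0,x1,y0,y1,k,name):
    cv2.imwrite(name,cv2.resize(f["frame"][y0:y1,x0:x1,::-1],None,fx=k,fy=k,interpolation=cv2.INTER_CUBIC))
crop(f,170,450,140,290,2.8,"pics/c1.png")
crop(f,90,250,150,280,5,"pics/c2.png")
g=load("pics/scene0.npz")
crop(g,150,430,130,300,2.8,"pics/c3.png")
E
```

```text
300 350 [258.8 -64.1  -3.4]
420 258 [ 462.2 -353.5    2.6]
129 256 [479.8 320.7  42.4]
209 184 [633.9 132.7  83.1]
350 188 [ 610.1 -179.3  112.1]
385 188 [ 634.1 -283.4   -2.2]
272 180 [623.3  -9.2 148.1]
200 300 [377.2 163.3  10.8]
```

View pics/c1.png

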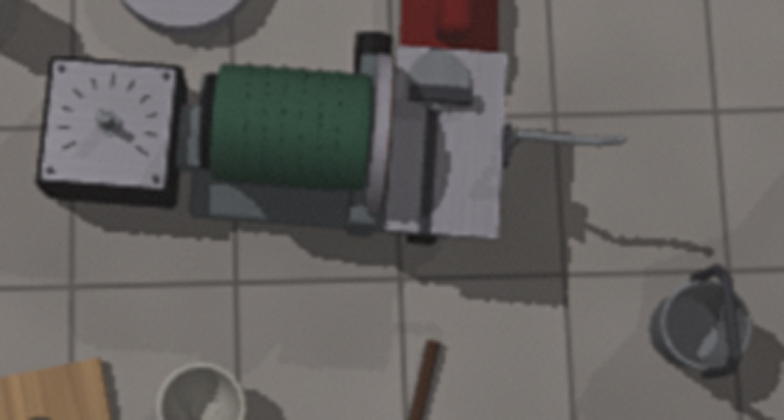

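View pics/c2.png

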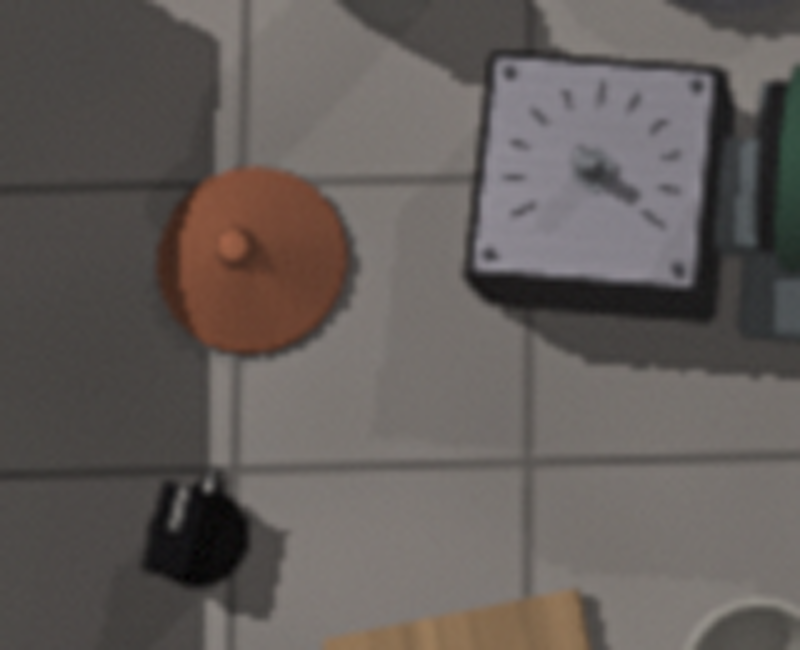

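View pics/c3.png

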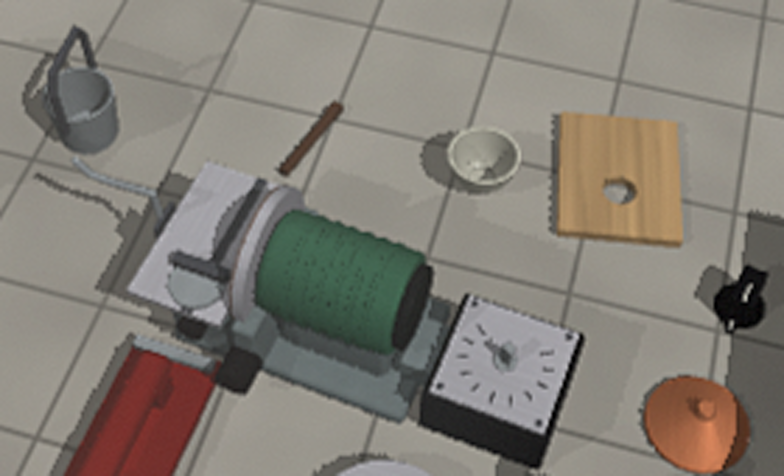

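Run:
```python
from h import *
np.set_printoptions(precision=1,suppress=True)
f=load("pics/top0.npz");W=cloud(f)
z=W[...,2]
def fit(name,mask,Z):
    cs,_=cv2.findContours(mask.astype(np.uint8),cv2.RETR_EXTERNAL,cv2.CHAIN_APPROX_NONE)
    c=max(cs,key=cv2.contourArea)[:,0,:]
    P=np.array([onplane(f,u,v,Z)[:2] for u,v in c],np.float32)
    (cx,cy),(w,h),a=cv2.minAreaRect(P); print(name,cx,cy,w,h,a)
    return P
im=f["frame"].astype(int); mn=im.min(2)
reg=np.zeros(z.shape,bool); reg[150:225,175:243]=1
fit("panelbox",reg&(z>50),70)
reg[:]=0; reg[150:230,310:353]=1
fit("table",reg&(z>85)&(z<106)&(mn>110),100)
print("panel z",np.nanmedian(z[165:170,195:225]),"table z",np.nanmedian(z[205:215,330:345]))
# shelf z
print("shelf z",np.nanmedian(z[320:340,300:400]))
# rod cells
ys,xs=np.where((z>100)&(np.arange(560)[None]>352)&(np.arange(560)[None]<400)&(np.arange(420)[:,None]<220)&(np.arange(420)[:,None]>170))
for u in sorted(set(xs)): 
    m=xs==u; print(u,ys[m].mean(),np.round(W[ys[m],u].mean(0),1),len(ys[m]))
# pail
reg[:]=0; reg[225:290,395:450]=1
m=reg&(z>105); print("crown",m.sum()); ys,xs=np.where(m)
P=W[m]; print(P.mean(0),P.min(0),P.max(0)); print(np.c_[xs,ys,P][::6])
m=reg&(z>20); 
m=(z>25)&(W[...,1]>250)&(W[...,1]<370)&(W[...,0]>440)&(W[...,0]<530); P=W[m]; print("knob",P.mean(0),P.min(0),P.max(0))
```

```text
panelbox 634.5921020507812 131.44752502441406 118.51976776123047 112.55967712402344 84.0655517578125
table 608.19873046875 -153.0020294189453 49.929962158203125 148.02069091796875 83.91847229003906
panel z 69.07343078704548 table z 99.03938496216938
shelf z -0.6614329604565228
353 190.0 [ 603.5 -184.1  120.5] 5
354 189.0 [ 603.1 -184.4  131.9] 5
355 188.0 [ 603.9 -185.6  137.8] 5
356 187.5 [ 604.3 -187.3  140.4] 4
357 187.5 [ 604.4 -189.5  139.8] 4
358 188.0 [ 603.1 -191.4  140.7] 3
359 188.0 [ 603.5 -193.9  138.7] 3
360 188.0 [ 603.6 -196.2  138. ] 3
361 188.0 [ 603.1 -198.   139.8] 3
362 188.0 [ 603.1 -200.2  139.5] 3
363 188.0 [ 602.8 -202.1  140.6] 3
364 188.0 [ 603.  -204.4  139.5] 3
365 188.5 [ 602.1 -206.7  138.6] 4
366 188.5 [ 602.  -208.8  138.7] 4
367 188.5 [ 602.3 -211.2  137.2] 4
368 189.0 [ 601.2 -213.3  137.2] 3
369 189.0 [ 600.8 -215.1  138.5] 3
370 189.0 [ 601.1 -217.5  137.1] 3
371 189.0 [ 601.  -219.6  137.3] 3
372 189.0 [ 601.2 -222.   136.3] 3
373 189.0 [ 600.9 -223.8  137.4] 3
374 189.0 [ 601.3 -226.4  135.3] 3
375 189.5 [ 599.9 -228.2  136.5] 4
376 189.5 [ 599.5
[... 1197 characters left out ...]
51.   466.8 -338.   126.2]
 [ 432.   252.   464.8 -342.9  123.4]
 [ 430.   254.   460.8 -338.7  122.2]
 [ 432.   255.   458.3 -341.7  125.6]
 [ 429.   257.   454.3 -335.2  125.2]
 [ 430.   258.   452.2 -337.4  124.4]
 [ 431.   259.   450.1 -339.3  124.2]
 [ 433.   260.   447.8 -343.1  125.1]
 [ 431.   262.   443.7 -338.4  125.4]
 [ 433.   263.   441.7 -343.   123.6]
 [ 430.   265.   437.9 -338.   118.7]
 [ 431.   266.   435.5 -338.4  123.5]
 [ 432.   267.   433.4 -340.6  122.6]
 [ 432.   268.   431.4 -340.9  121. ]
 [ 433.   269.   429.2 -342.6  121.9]
 [ 430.   271.   425.7 -339.2  111.7]
 [ 432.   272.   423.7 -344.5  108. ]]
knob [481.1 330.6  38.3] [459.6 317.7  25.4] [503.5 347.   44.1]
```

```bash
cat >> h.py <<'E'
def plan(s,target=None,yaw=None,n=None):
    R=rot(s["tcp_rot"]); p=np.array(s["eef_pos"])
    y=np.arctan2(R[1,0],R[0,0]); print("pos",np.round(p,1),"yaw",round(y,4),"down",np.round(R[:,1],4),"open",round(float(s["opening"]),3),"t",round(s["clock"],2),"F",np.round(s["contact_force"],1),"q1,q6",np.round(s["qpos"][[0,5]],2))
    if target is not None:
        d=R.T@(np.array(target)-p); print(" tool shift mm",np.round(d,1),"rows min",np.ceil(np.linalg.norm(d)/50))
        if n: print(" per row m",np.round(d/n/1000,4))
    if yaw is not None:
        Rt=Ro.from_euler('xyz',[-np.pi/2,0,yaw]).as_matrix()
        w=np.degrees(Ro.from_matrix(R.T@Rt).as_rotvec()); print(" turn deg",np.round(w,2),"rows",np.ceil(abs(w).max()/8.5))
E
python3 - <<'E'
from h import *
from rig import r
s=r.sense(); np.set_printoptions(precision=3,suppress=True)
f=load("pics/wrist0.npz"); R=rot(s["tcp_rot"])
print("cam in tool",R.T@(f["origin"]-s["eef_pos"])); print(R.T@rot(f["rotation"]))
plan(s,[600,135,231],0.0,10)
# where a point under TCP by 70 appears
for d in (0,40,70,100): print(d,proj(f,s["eef_pos"]+R@np.array([0,d,0])), proj(f,s["eef_pos"]+R@np.array([-40,d,0])))
E
```

```text
cam in tool [ -84.539 -142.494   -0.394]
[[ 0.     0.945  0.327]
 [ 0.001 -0.327  0.945]
 [ 1.     0.    -0.001]]
pos [174.9 599.6 230.7] yaw -0.2838 down [-0.    -0.001 -1.   ] open 1.004 t 0.15 F [-0.5  0.1 -0.8] q1,q6 [ 1.28 -0.  ]
 tool shift mm [ 538.2    0.1 -327. ] rows min 13.0
 per row m [ 0.054  0.    -0.033]
 turn deg [  0.06 -16.26  -0.01] rows 2.0
0 (np.float64(279.5138305735151), np.float64(277.28011293039026)) (np.float64(279.58694931950714), np.float64(201.2805545692846))
40 (np.float64(279.3675256962392), np.float64(243.65405878971228)) (np.float64(279.415643312252), np.float64(180.66750728195424))
70 (np.float64(279.2895745572186), np.float64(225.73812003332512)) (np.float64(279.3266288195372), np.float64(169.9564996705773))
100 (np.float64(279.2288367514626), np.float64(211.77841627795914)) (np.float64(279.2583244382275), np.float64(161.73751503350047))
```

Request:
send_rows(series=[[0, 0, 0, 0, -8.13, 0], [0, 0, 0, 0, -8.13, 0], [0.03, 0.001, -0.032, 0, 0, 0], [0.03, 0.001, -0.032, 0, 0, 0], [0.03, 0.001, -0.032, 0, 0, 0], [0.03, 0.001, -0.032, 0, 0, 0], [0.03, 0.001, -0.032, 0, 0, 0], [0.03, 0.001, -0.032, 0, 0, 0]])

```text
clock: 0.95
eef_pos: [355.8, 406.5, 225.2]
tcp_rot: [-1.571, 0.0, 0.0]
contact_force: [1.7, -0.3, -0.1]
opening: 0.997
```

Request:
send_rows(series=[[0.03, 0.004, -0.032, 0, 0, 0], [0.03, 0.004, -0.032, 0, 0, 0], [0.03, 0.004, -0.032, 0, 0, 0], [0.03, 0.004, -0.032, 0, 0, 0], [0.03, 0.004, -0.032, 0, 0, 0], [0.03, 0.004, -0.032, 0, 0, 0], [0.03, 0.002, -0.032, 0, 0, 0], [0.03, 0.002, -0.032, 0, 0, 0]])

```text
clock: 1.75
eef_pos: [595.9, 150.4, 196.9]
tcp_rot: [-1.571, 0.0, -0.0]
contact_force: [1.2, 0.2, 0.1]
opening: 0.998
```

```bash
cat >> h.py <<'E'
def snap(n,tag):
    from rig import imaging
    f=imaging.grab_frame(n); np.savez(f"pics/{tag}.npz",**f); cv2.imwrite(f"pics/{tag}.png",f["frame"][:,:,::-1]); return f
E
python3 - <<'E'
from h import *
from rig import r
f=snap("wrist","w1"); plan(r.sense(),[634,131,185],0.0,3)
E
```

```text
pos [600.1 146.1 196.9] yaw -0.0015 down [ 0.0028 -0.0023 -1.    ] open 1.0 t 1.8 F [ 3.5 -3.3  0.4] q1,q6 [ 0.24 -1.33]
 tool shift mm [ 33.9  12.  -15. ] rows min 1.0
 per row m [ 0.0113  0.004  -0.005 ]
 turn deg [ 0.13 -0.08  0.16] rows 1.0
```

View pics/w1.png

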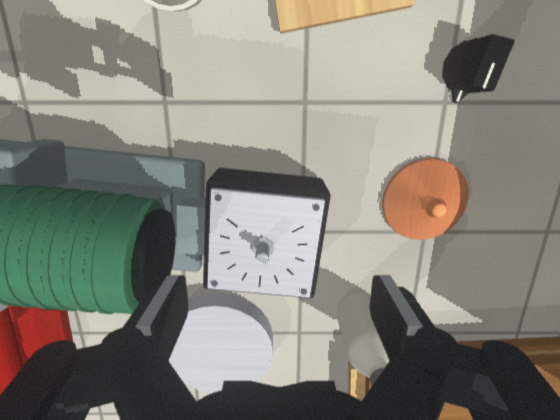

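The wrist view shows the panel with the spindle at (263,250) and the knob at (475,68). I'll go closer to see the flat.

Request:
send_rows(series=[[0.017, 0.012, -0.008, 0, 0, 0], [0.017, 0.012, -0.008, 0, 0, 0], [0, 0, 0, 0, 0, 0]])

```text
clock: 2.1
eef_pos: [629.6, 134.7, 171.4]
tcp_rot: [-1.572, 0.002, -0.001]
contact_force: [0.4, 0.8, -1.0]
opening: 1.0
```

Run:
```python
from h import *
from rig import r
f=snap("wrist","w2"); plan(r.sense())
c=f["frame"][170:320,180:380,::-1]; cv2.imwrite("pics/w2c.png",cv2.resize(c,None,fx=4,fy=4,interpolation=cv2.INTER_CUBIC))
```

```text
pos [628.7 135.4 172.1] yaw -0.0011 down [-2.1e-03 -4.0e-04 -1.0e+00] open 1.001 t 2.15 F [0.4 0.1 0.7] q1,q6 [ 0.21 -1.36]
```

View pics/w2c.png

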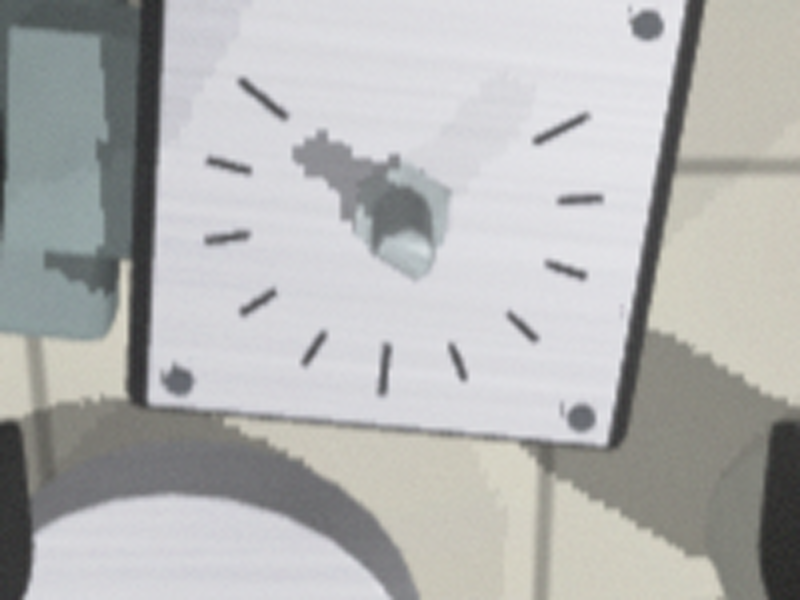

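Request:
send_rows(series=[[0.023, 0, -0.002, 0, 0, 0], [0.023, 0, -0.002, 0, 0, 0], [0, 0, 0, 0, 0, 0], [0, 0.02, 0, 0, 0, 0], [0, 0.015, 0, 0, 0, 0], [0, 0, 0, 0, 0, 0]], gripper=0.5)

```text
clock: 2.75
eef_pos: [672.4, 132.1, 135.9]
tcp_rot: [-1.572, 0.005, 0.0]
contact_force: [-0.3, -0.1, 0.4]
opening: 0.502
```

Run:
```python
from h import *
from rig import r
f=snap("wrist","w3"); plan(r.sense())
u,v=map(int,proj(f,[634,131,94])); print(u,v)
c=f["frame"][max(0,v-75):v+75,u-100:u+100,::-1]; cv2.imwrite("pics/w3c.png",cv2.resize(c,None,fx=4,fy=4,interpolation=cv2.INTER_CUBIC))
```

```text
pos [673.3 132.2 137.2] yaw 0.0004 down [-2.9e-03 -5.0e-04 -1.0e+00] open 0.5 t 2.8 F [-0.1  0.   0.6] q1,q6 [ 0.19 -1.38]
277 182
```

View pics/w3c.png

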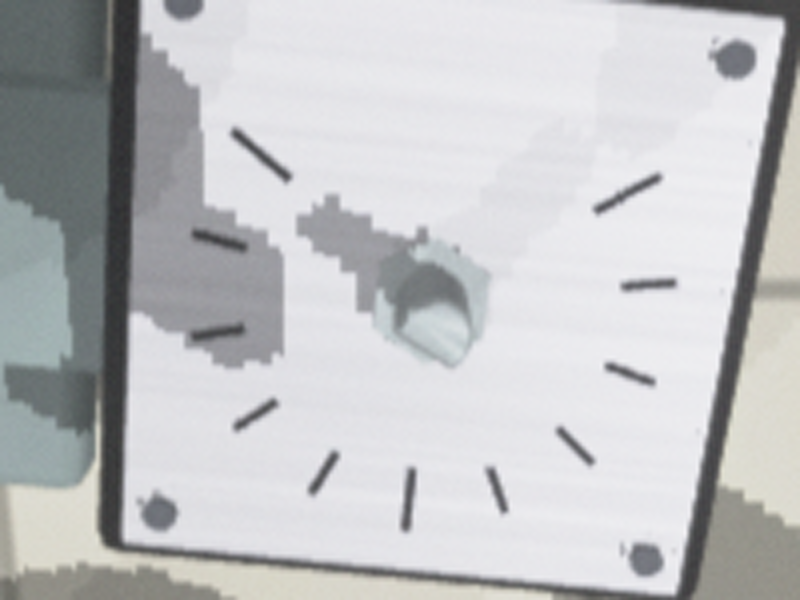

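Request:
send_rows(series=[[0.027, 0, -0.001, 0, 0, 0], [0, 0.022, 0, 0, 0, 0], [0, 0.02, 0, 0, 0, 0], [0, 0, 0, 0, 0, 0], [0, 0, 0, 0, 0, 0]])

```text
clock: 3.3
eef_pos: [701.9, 131.1, 97.0]
tcp_rot: [-1.571, 0.0, 0.0]
contact_force: [0.2, 0.3, 0.3]
opening: 0.499
```

Run:
```python
from h import *
from rig import r
f=snap("wrist","w4"); plan(r.sense())
u,v=map(int,proj(f,[634,131,94])); print(u,v)
a=max(0,v-38);print("crop org",u-50,a)
c=f["frame"][a:a+75,u-50:u+50,::-1]; cv2.imwrite("pics/w4c.png",cv2.resize(c,None,fx=8,fy=8,interpolation=cv2.INTER_CUBIC))
```

```text
pos [702.5 131.2  97.7] yaw 0.0001 down [ 1.3e-03  3.0e-04 -1.0e+00] open 0.497 t 3.35 F [-0.6  0.1  0.7] q1,q6 [ 0.18 -1.39]
279 139
crop org 229 101
```

View pics/w4c.png

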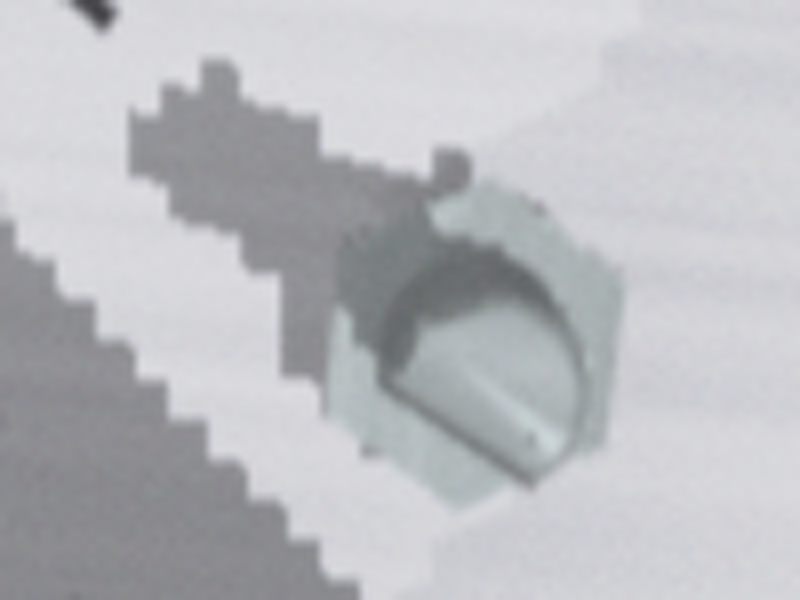

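View pics/w4.png

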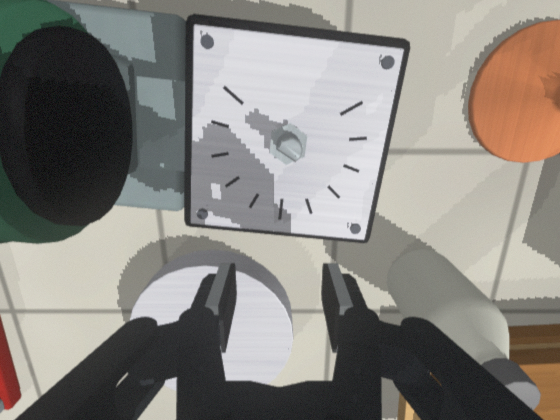

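Run:
```python
from h import *
f=load("pics/w4.npz"); np.set_printoptions(precision=2,suppress=True)
q=lambda u,v,z:onplane(f,229+u/8,101+v/8,z)
a,b=q(380,378,93),q(530,487,93); d=b-a; print(a,b,np.linalg.norm(d)); 
n=np.array([-d[1],d[0]]); 
for s in(1,-1): print("normal yaw",np.arctan2(s*n[1],s*n[0]))
a2,b2=q(425,335,94),q(560,440,94); d=b2-a2; print("bevel edge",np.arctan2(-d[0],d[1])*1)
# arc points around the circle top rim outer silhouette at z~93
P=np.array([q(u,v,93)[:2] for u,v in [(380,350),(400,300),(440,262),(480,245),(530,268),(565,310),(585,375),(578,440)]])
A=np.c_[2*P,np.ones(len(P))]; s=np.linalg.lstsq(A,(P**2).sum(1),rcond=None)[0]; print("circle",s[:2],np.sqrt(s[2]+s[0]**2+s[1]**2))
# screws
sc=np.array([onplane(f,u,v,70)[:2] for u,v in [(207.5,41.5),(388,62),(355,229),(202,214)]]); print(sc,sc.mean(0))
d=sc[1]-sc[0]; print(np.arctan2(-d[0],d[1])); d=sc[2]-sc[3]; print(np.arctan2(-d[0],d[1])); d=sc[3]-sc[0];print(np.arctan2(d[1],d[0]));d=sc[2]-sc[1];print(np.arctan2(d[1],d[0]))
```

```text
[638.14 129.86  93.  ] [644.3  138.41  93.  ] 10.536008246140312
normal yaw 2.5165253837277897
normal yaw -0.6250672698620034
bevel edge -0.6529945337700248
circle [637.61 135.66] 6.15687734913233
[[591.61  97.36]
 [600.42 183.24]
 [686.77 174.09]
 [677.75  88.1 ]] [639.14 135.7 ]
-0.10216612563171758
-0.10446865739947676
-0.10706338166429129
-0.1054811284978152
```

Request:
send_rows(series=[[0, -0.05, 0, 0, 0, 0], [0, -0.05, 0, 0, 0, 0], [-0.005, -0.04, -0.005, 0, 0, 0], [-0.02, 0, -0.045, 0, 0, 0], [-0.02, 0, -0.045, 0, 0, 0], [-0.02, 0, -0.045, 0, 0, 0], [-0.02, 0, -0.045, 0, 0, 0], [-0.02, 0, -0.045, 0, 0, 0]])

```text
clock: 4.15
eef_pos: [596.5, -100.5, 238.4]
tcp_rot: [-1.571, -0.003, 0.0]
contact_force: [1.1, -0.3, -0.4]
opening: 0.503
```

Request:
send_rows(series=[[-0.02, 0, -0.045, 0, 0, 0], [-0.02, 0, -0.045, 0, 0, 0], [0, 0, -0.045, 0, 0, 0], [0, 0, -0.045, 0, 0, 0], [0, 0, 0, 0, 0, 0], [0, 0, 0, 0, 0, 0]])

```text
clock: 4.75
eef_pos: [557.0, -280.0, 237.7]
tcp_rot: [-1.571, -0.002, -0.002]
contact_force: [-0.0, 0.2, 0.8]
opening: 0.502
```

Run:
```python
from h import *
from rig import r
f=snap("wrist","w5"); plan(r.sense(),[560,-280,230])
```

```text
pos [ 557.1 -278.9  237.4] yaw -0.0009 down [ 1.3e-03 -2.0e-04 -1.0e+00] open 0.498 t 4.8 F [ 0.1  0.9 -0.6] q1,q6 [-0.47 -2.04]
 tool shift mm [ 2.9  7.4 -1.1] rows min 1.0
```

View pics/w5.png

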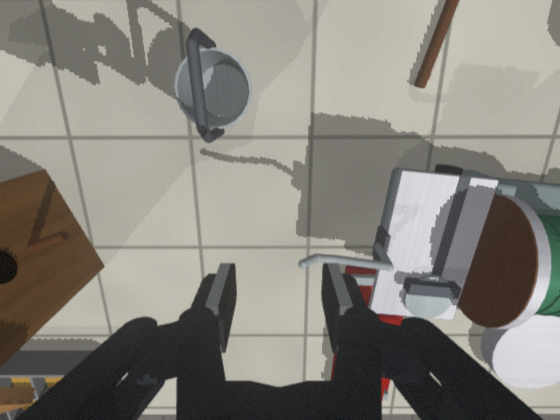

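Run:
```python
from h import *
f=load("pics/w5.npz"); np.set_printoptions(precision=1,suppress=True)
W=cloud(f); z=W[...,2]
u_,v_=np.meshgrid(np.arange(560),np.arange(420))
m=(z>120)&(z<160)&(u_>295)&(u_<383)&(v_>245)&(v_<275)
for u in range(296,384,4):
    vs=np.where(m[:,u])[0]
    if len(vs): print(u,vs.min(),vs.max(),W[vs,u].mean(0), onplane(f,u,vs.mean(),138))
m=(z>112)&(z<140)&(u_>170)&(u_<240)&(v_>20)&(v_<150)
P=[]
for v in range(40,140,5):
    us=np.where(m[v])[0]
    if len(us): print(v,us.min(),us.max(),W[v,us].mean(0),onplane(f,us.mean(),v,122))
```

```text
300 260 266 [ 596.3 -263.4  149.9] [ 602.7 -262.5  138. ]
304 258 267 [ 596.2 -260.1  149.3] [ 602.2 -259.1  138. ]
308 256 265 [ 596.3 -256.6  145.6] [ 600.3 -255.8  138. ]
312 254 263 [ 596.6 -253.   141.6] [ 598.5 -252.5  138. ]
316 253 261 [ 597.2 -249.2  137.7] [ 597.1 -249.3  138. ]
320 254 261 [ 597.9 -245.8  137.3] [ 597.6 -245.9  138. ]
324 254 261 [ 598.1 -242.4  137. ] [ 597.6 -242.6  138. ]
328 254 261 [ 598.4 -238.9  136.3] [ 597.6 -239.2  138. ]
332 254 262 [ 598.9 -235.6  136.4] [ 598.  -235.8  138. ]
336 255 262 [ 599.4 -232.1  136.2] [ 598.5 -232.5  138. ]
340 255 263 [ 599.9 -228.7  136.2] [ 599.  -229.1  138. ]
344 256 263 [ 599.9 -225.5  137.1] [ 599.5 -225.7  138. ]
348 256 264 [ 600.4 -222.2  137.2] [ 599.9 -222.3  138. ]
352 257 264 [ 600.4 -219.   138. ] [ 600.4 -219.   138. ]
356 257 265 [ 601.  -215.5  137.8] [ 600.9 -215.6  138. ]
360 258 265 [ 601.3 -212.2  138.1] [ 601.4 -212.2  138. ]
364 259 266 [ 601.7 -209.1  139.1] [ 602.3 -208.7  138. ]
368 259 267 [ 602.1 -205.7  139.2] [ 602.8 -205.3  138. ]
372 260 267 [ 602.3 -202.5  139.8] [ 603.3 -201.9  138. 
[... 565 characters left out ...]
  122. ]
80 190 202 [ 459.1 -340.6  125.4] [ 458.9 -341.4  122. ]
85 191 202 [ 462.5 -340.6  125.3] [ 462.4 -341.4  122. ]
90 192 203 [ 465.9 -340.2  125.1] [ 465.9 -340.9  122. ]
95 192 204 [ 469.4 -340.1  125. ] [ 469.4 -340.8  122. ]
100 193 204 [ 472.9 -339.8  125.9] [ 473.  -340.8  122. ]
105 194 205 [ 476.5 -339.5  125.3] [ 476.5 -340.3  122. ]
110 194 205 [ 480.1 -339.8  125.5] [ 480.2 -340.6  122. ]
115 195 206 [ 483.7 -339.4  125.3] [ 483.8 -340.1  122. ]
120 195 206 [ 487.3 -339.6  125.5] [ 487.5 -340.4  122. ]
125 196 207 [ 491.  -339.2  125.2] [ 491.3 -340.   122. ]
130 197 210 [ 494.9 -338.4  123.2] [ 495.  -338.7  122. ]
135 201 210 [ 499.4 -338.5  117.1] [ 498.9 -337.5  122. ]
```

Request:
send_rows(series=[[-0.028, 0.01, -0.0156, 0, 0, 0], [-0.028, 0.01, -0.0156, 0, 0, 0], [-0.028, 0.01, -0.0156, 0, 0, 0], [-0.028, 0.01, -0.0156, 0, 0, 0], [0, 0, 0, 0, -2.6, 0], [0, 0, 0, 0, 0, 0], [0, 0, 0, 0, 0, 0]])

```text
clock: 5.5
eef_pos: [445.9, -340.6, 197.0]
tcp_rot: [-1.571, -0.001, 0.046]
contact_force: [0.2, 0.2, 0.9]
opening: 0.499
```

Run:
```python
from h import *
from rig import r
f=snap("wrist","w6"); plan(r.sense(),[445,-341.3,104],0.045)
W=cloud(f); z=W[...,2]
u_,v_=np.meshgrid(np.arange(560),np.arange(420))
m=(z>112)&(z<140)&(W[...,0]>430)&(W[...,0]<498)&(W[...,1]<-320)&(W[...,1]>-360)
P=W[m]; print(len(P),np.polyfit(P[:,0],P[:,1],1),P.mean(0)); 
for x in range(415,515,5):
    k=(abs(W[...,0]-x)<2)&(z>60)&(W[...,1]<-325)&(W[...,1]>-356); print(x,k.sum(),np.round(W[k].mean(0),1) if k.sum() else '')
```

```text
pos [ 446.  -340.6  196.9] yaw 0.0458 down [ 1.1e-03 -5.0e-04 -1.0e+00] open 0.5 t 5.55 F [-0.1  0.5  0.1] q1,q6 [-0.66 -2.27]
 tool shift mm [-1.1 92.9 -0.6] rows min 2.0
 turn deg [0.03 0.05 0.06] rows 1.0
1014 [ 4.99832986e-02 -3.64230712e+02] [ 460.069071   -341.23494178  125.09841059]
415 0 
420 114 [ 421.2 -342.9   86.8]
425 226 [ 425.8 -336.3  202.3]
430 906 [ 429.  -341.6  247.9]
435 3840 [ 434.8 -341.4  273. ]
440 71 [ 439.9 -342.4  125.3]
445 67 [ 445.  -342.2  125.3]
450 59 [ 449.9 -341.6  125.3]
455 56 [ 454.9 -341.3  125.4]
460 57 [ 460.  -341.1  125.4]
465 60 [ 464.8 -340.8  125.5]
470 55 [ 469.9 -340.6  125.2]
475 59 [ 475.1 -340.5  125.3]
480 56 [ 480.  -340.2  125.2]
485 58 [ 485.  -340.   125.2]
490 53 [ 489.9 -339.7  125.4]
495 85 [ 494.9 -340.4   79.4]
500 5 [ 498.4 -347.8   61.3]
505 0 
510 0
```

View pics/w6.png

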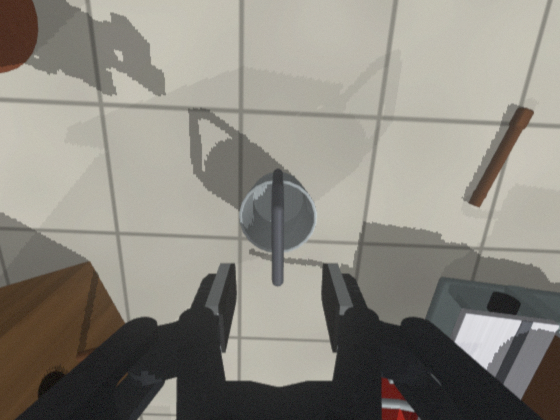

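Request:
send_rows(series=[[-0.001, 0.031, -0.001, 0, 0, 0], [0, 0.031, 0, 0, 0, 0], [0, 0.02, 0, 0, 0, 0], [0, 0.011, 0, 0, 0, 0], [0, 0, 0, 0, 0, 0]])

```text
clock: 6.05
eef_pos: [444.0, -341.6, 102.2]
tcp_rot: [-1.569, 0.002, 0.046]
contact_force: [-0.0, -0.1, 0.1]
opening: 0.505
```

Request:
send_rows(series=[[0, 0, 0, 0, 0, 0], [0, 0, 0, 0, 0, 0], [0, 0, 0, 0, 0, 0], [0, 0, 0, 0, 0, 0], [0, 0, 0, 0, 0, 0], [0, 0, 0, 0, 0, 0]], gripper=0, squeeze=60)

```text
clock: 6.65
eef_pos: [444.7, -342.9, 104.6]
tcp_rot: [-1.572, -0.002, 0.045]
contact_force: [-1.0, 1.9, 6.9]
opening: 0.084
```

Run:
```python
from h import *
from rig import r
plan(r.sense())
```

```text
pos [ 444.7 -342.9  104.6] yaw 0.0452 down [ 0.0016 -0.0011 -1.    ] open 0.084 t 6.65 F [-1.   1.9  6.9] q1,q6 [-0.66 -2.28]
```

Run:
```python
from h import *
np.set_printoptions(precision=1,suppress=True)
for t in ("top0","w5"):
    W=cloud(load(f"pics/{t}.npz"))
    for z0,z1 in((60,120),(120,180),(180,260),(260,400)):
        m=(W[...,2]>z0)&(W[...,2]<z1)&(W[...,1]<-360)&(W[...,0]>450)
        P=W[m]
        if len(P): print(t,z0,len(P),P.min(0),P.max(0),"nearest",P[P[:,1].argmax()])
```

```text
top0 60 959 [ 450. -559.   60.] [ 681.2 -364.4  119.9] nearest [ 486.  -364.4   62.3]
top0 120 996 [ 519.1 -559.1  120. ] [ 695.5 -478.8  180. ] nearest [ 695.5 -478.8  179.9]
top0 180 3490 [ 513.6 -610.8  180. ] [ 749.3 -475.1  260. ] nearest [ 697.5 -475.1  192.9]
top0 260 210 [ 593.7 -553.1  260.1] [ 636.1 -506.3  267.4] nearest [ 615.2 -506.3  261.9]
w5 60 5901 [ 450.6 -558.9   60. ] [ 681.8 -360.   120. ] nearest [ 492.1 -360.    61.1]
w5 120 2141 [ 615.7 -533.2  120. ] [ 694.9 -479.8  179.8] nearest [ 694.9 -479.8  179.5]
w5 180 711 [ 673.6 -503.2  180.6] [ 709.1 -476.6  204.6] nearest [ 698.3 -476.6  189.5]
```

Request:
send_rows(series=[[0, -0.01, 0, 0, 0, 0], [0, -0.02, 0, 0, 0, 0], [0, -0.03, 0, 0, 0, 0], [0, 0, 0, 0, 4.3, 0], [0, 0, 0, 0, 4.3, 0], [0, 0, 0, 0, 0, 0]])

```text
clock: 7.25
eef_pos: [444.0, -342.6, 164.1]
tcp_rot: [-1.571, -0.001, -0.106]
contact_force: [-0.6, 0.3, -1.8]
opening: 0.078
```

Run:
```python
from h import *
from rig import r
f=snap("wrist","w7");g=snap("top","t7"); plan(r.sense(),[580,-315,166],-0.105)
W=cloud(f); z=W[...,2]
m=(z>165)&(z<200)&(W[...,0]>455)&(W[...,0]<500)&(W[...,1]<-320)&(W[...,1]>-365)
P=W[m]; print(len(P),P.mean(0)); 
if len(P): print(np.polyfit(P[:,0],P[:,1],1),np.polyfit(P[:,0],P[:,2],1),P[:,0].max())
```

```text
pos [ 443.9 -342.4  163.6] yaw -0.1026 down [ 0.e+00 -1.e-04 -1.e+00] open 0.081 t 7.35 F [-0.7  0.3 -0.9] q1,q6 [-0.66 -2.13]
 tool shift mm [132.5  -2.4  41.2] rows min 3.0
 turn deg [0.   0.13 0.  ] rows 1.0
1055 [ 473.32118052 -346.0801267   185.12512457]
[-1.03734413e-01 -2.96980432e+02] [-2.16318558e-02  1.95363940e+02] 492.77466932189895
```

View pics/w7.png

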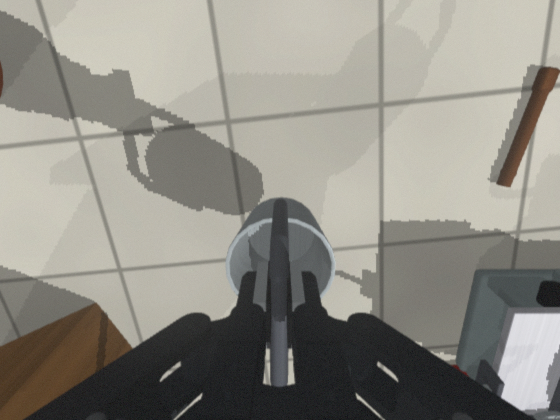

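Request:
send_rows(series=[[0.02, -0.001, 0.008, 0, 0, 0], [0.032, -0.001, 0.012, 0, 0, 0], [0.032, 0, 0.012, 0, 0, 0], [0.028, 0, 0.01, 0, 0, 0], [0.012, 0, 0.006, 0, 0, 0], [0, 0, 0, 0, 0, 0], [0, 0, 0, 0, 0, 0]])

```text
clock: 8.05
eef_pos: [571.2, -307.6, 164.8]
tcp_rot: [-1.571, 0.002, -0.104]
contact_force: [-0.9, -0.2, -2.3]
opening: 0.087
```

Run:
```python
from h import *
from rig import r
f=snap("wrist","w8"); g=snap("top","t8");plan(r.sense(),[580.1,-232.0,166],-0.105)
```

```text
pos [ 570.9 -308.   165.1] yaw -0.105 down [-1.1e-03  2.0e-04 -1.0e+00] open 0.081 t 8.15 F [-0.3 -0.1 -1.9] q1,q6 [-0.5  -1.96]
 tool shift mm [ 1.2 -0.9 76.5] rows min 2.0
 turn deg [-0.01 -0.   -0.07] rows 1.0
```

View pics/w8.png

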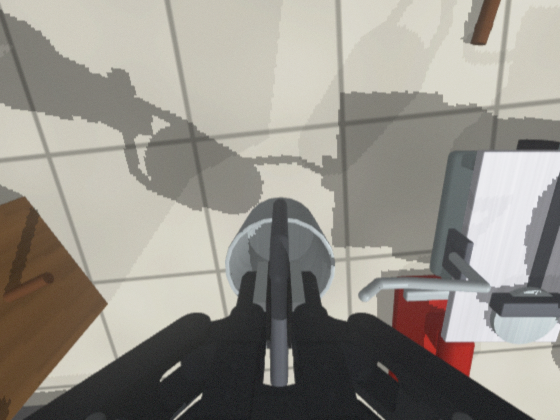

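View pics/t8.png

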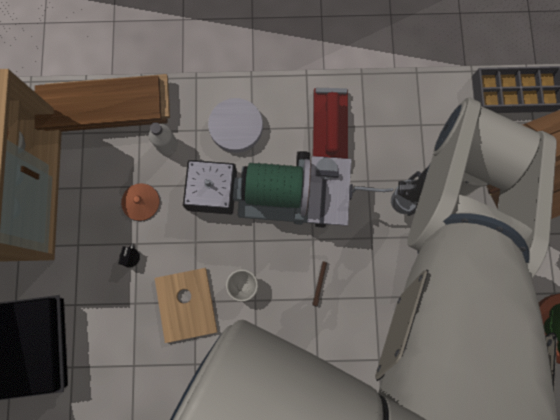

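Run:
```python
from h import *
from rig import r
s=r.sense(); R=rot(s["tcp_rot"]); np.set_printoptions(precision=1,suppress=True)
f=load("pics/w8.npz");W=cloud(f);T=(W-s["eef_pos"])@R
u_,v_=np.meshgrid(np.arange(560),np.arange(420))
m=(W[...,2]>125)&(W[...,2]<160)&(u_>355)&(u_<455)&(v_>260)&(v_<305)
for u in range(360,455,8):
    k=np.where(m[:,u])[0]
    if len(k): print(u,k.min(),k.max(),W[k,u].mean(0),T[k,u].mean(0))
m=(W[...,2]>170)&(W[...,2]<200)&(u_>262)&(u_<296)&(v_>200)&(v_<395)
for v in range(200,395,15):
    k=np.where(m[v])[0]
    if len(k): print(v,k.min(),k.max(),T[v,k].mean(0))
```

```text
360 290 299 [ 596.5 -263.9  148.9] [20.8 16.2 46.5]
368 284 299 [ 595.7 -259.   147.7] [19.5 17.4 51.2]
376 278 292 [ 596.4 -252.5  140.8] [19.5 24.3 57.8]
384 277 288 [ 597.8 -246.6  136.8] [20.3 28.3 63.9]
392 277 288 [ 598.4 -241.7  136.6] [20.4 28.5 68.8]
400 277 287 [ 598.7 -236.8  136.4] [20.2 28.7 73.7]
408 277 287 [ 599.1 -232.1  136.6] [20.1 28.5 78.4]
416 277 288 [ 599.8 -227.4  136.9] [20.2 28.2 83.2]
424 277 288 [ 600.3 -222.5  136.9] [20.3 28.3 88. ]
432 278 289 [ 600.9 -218.1  137.7] [20.4 27.4 92.5]
440 278 289 [ 601.  -213.6  138.3] [20.1 26.9 97. ]
448 279 290 [ 601.9 -209.   138.7] [ 20.5  26.4 101.7]
245 272 282 [-20.6  -6.   -0.5]
260 269 288 [-16.1 -12.4  -0. ]
275 263 295 [-12.  -18.4   0.3]
290 263 295 [ -8.7 -25.    0.2]
305 270 287 [  0.8 -22.1   0. ]
320 270 287 [  8.6 -22.1   0. ]
335 270 287 [ 16.7 -22.2   0. ]
350 270 287 [ 26.6 -20.7   0. ]
365 270 287 [ 35.6 -20.5   0. ]
380 270 287 [ 45.  -20.4   0.1]
```

Request:
send_rows(series=[[0.001, 0, 0.015, 0, 0, 0], [0, 0, 0.022, 0, 0, 0], [0, 0, 0.022, 0, 0, 0], [0, 0, 0.012, 0, 0, 0], [0, 0, 0.005, 0, 0, 0], [0, 0, 0, 0, 0, 0], [0, 0, 0, 0, 0, 0]])

```text
clock: 8.85
eef_pos: [581.3, -232.7, 165.4]
tcp_rot: [-1.571, -0.0, -0.105]
contact_force: [0.5, -0.1, -2.0]
opening: 0.081
```

Run:
```python
from h import *
from rig import r
f=snap("wrist","w9");s=r.sense();plan(s,[580.1,-232.0,126],-0.105)
R=rot(s["tcp_rot"]); np.set_printoptions(precision=1,suppress=True)
W=cloud(f);T=(W-s["eef_pos"])@R
u_,v_=np.meshgrid(np.arange(560),np.arange(420))
for u in list(range(200,262,8))+list(range(300,400,8)):
    k=np.where((T[:,u,1]>5)&(T[:,u,1]<35)&(T[:,u,0]>0)&(T[:,u,0]<40))[0]
    if len(k): print(u,k.min(),k.max(),T[k,u].mean(0))
```

```text
pos [ 581.3 -232.9  165.3] yaw -0.1052 down [ 1.e-04 -3.e-04 -1.e+00] open 0.079 t 8.9 F [ 0.3  0.2 -1.6] q1,q6 [-0.38 -1.85]
 tool shift mm [-1.3 39.3  0.7] rows min 1.0
 turn deg [ 0.02 -0.01  0.01] rows 1.0
232 285 296 [ 17.4  14.9 -26.5]
240 280 283 [ 15.9  21.9 -22.7]
316 274 278 [16.2 28.6 22.3]
324 275 286 [18.  26.6 27. ]
332 275 286 [17.8 26.2 31.7]
340 276 287 [17.8 25.  36.3]
348 276 287 [17.7 24.9 41. ]
356 270 287 [16.8 26.8 46.1]
```

View pics/w9.png

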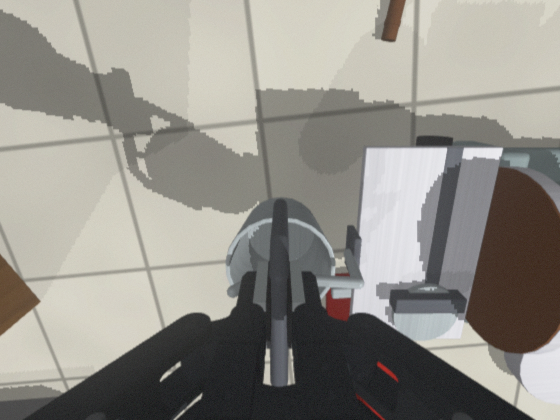

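Request:
send_rows(series=[[-0.001, 0.012, 0.001, 0, 0, 0], [0, 0.012, 0, 0, 0, 0], [0, 0.009, 0, 0, 0, 0], [0, 0.003, 0, 0, 0, 0], [0, 0, 0, 0, 0, 0], [0, 0, 0, 0, 0, 0]])

```text
clock: 9.5
eef_pos: [580.6, -231.2, 129.3]
tcp_rot: [-1.571, -0.0, -0.105]
contact_force: [0.7, -0.2, -1.0]
opening: 0.08
```

Request:
send_rows(series=[[0, 0.0015, 0, 0, 0, 0], [0, 0.001, 0, 0, 0, 0], [0, 0, 0, 0, 0, 0]])

```text
clock: 9.8
eef_pos: [580.5, -231.1, 126.9]
tcp_rot: [-1.571, -0.0, -0.105]
contact_force: [-1.4, 0.1, -0.9]
opening: 0.084
```

Request:
send_rows(series=[[0, 0.001, 0, 0, 0, 0], [0, 0.001, 0, 0, 0, 0], [0, 0, 0, 0, 0, 0]])

```text
clock: 10.1
eef_pos: [580.3, -231.1, 124.7]
tcp_rot: [-1.571, 0.0, -0.105]
contact_force: [0.8, 1.0, -0.9]
opening: 0.078
```

Request:
send_rows(series=[[0, 0.001, 0, 0, 0, 0], [0, 0, 0, 0, 0, 0]])

```text
clock: 10.3
eef_pos: [580.5, -231.1, 124.1]
tcp_rot: [-1.571, -0.0, -0.105]
contact_force: [-0.9, 1.0, 2.8]
opening: 0.079
```

Contact reached (force went from −1 to +2.8 N). Releasing.

Request:
send_rows(series=[[0, 0, 0, 0, 0, 0], [0, 0, 0, 0, 0, 0], [0, 0, 0, 0, 0, 0], [0, 0, 0, 0, 0, 0], [0, 0, 0, 0, 0, 0]], gripper=0.4)

```text
clock: 10.8
eef_pos: [580.5, -231.1, 123.8]
tcp_rot: [-1.571, -0.0, -0.105]
contact_force: [0.5, -0.1, 0.7]
opening: 0.402
```

Run:
```python
from h import *
from rig import r
f=snap("wrist","w10");plan(r.sense())
```

```text
pos [ 580.4 -231.1  123.8] yaw -0.1048 down [-0.  0. -1.] open 0.399 t 10.85 F [ 0.2 -0.3  0.8] q1,q6 [-0.38 -1.85]
```

View pics/w10.png

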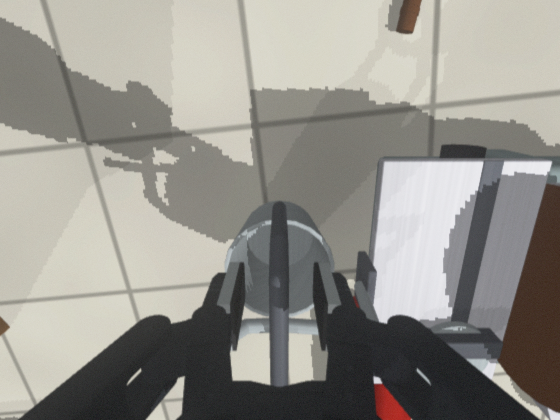

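The bar (x=280) lies across the rod, which is visible at v≈325 on both sides, and the fingers are clear of it. I'll lift straight up.

Request:
send_rows(series=[[0, -0.01, 0, 0, 0, 0], [0, -0.02, 0, 0, 0, 0], [0, -0.04, 0, 0, 0, 0], [0, -0.04, 0, 0, 0, 0], [0, 0, 0, 0, 0, 0], [0, 0, 0, 0, 0, 0]])

```text
clock: 11.45
eef_pos: [581.0, -231.3, 235.5]
tcp_rot: [-1.572, -0.003, -0.105]
contact_force: [-0.0, -0.4, -0.8]
opening: 0.403
```

Run:
```python
from h import *
from rig import r
f=snap("wrist","w11");s=r.sense();plan(s,[480,330,235],0)
R=rot(s["tcp_rot"]); np.set_printoptions(precision=1,suppress=True)
W=cloud(f);T=(W-s["eef_pos"])@R
m=(W[...,2]>139)&(W[...,2]<156)&(abs(T[...,2]+0)<20)&(T[...,0]>-15)&(T[...,0]<55)
P=W[m];print(m.sum(),P.mean(0)); print(np.polyfit(P[:,0],P[:,1],1),np.polyfit(P[:,0],P[:,2],1),P.min(0),P.max(0))
```

```text
pos [ 580.2 -231.   234. ] yaw -0.1047 down [ 2.e-04 -1.e-04 -1.e+00] open 0.399 t 11.5 F [-0.5  0.2 -0.8] q1,q6 [-0.38 -1.85]
 tool shift mm [-158.3   -1.1  547.4] rows min 12.0
 turn deg [ 0.   -6.    0.01] rows 1.0
921 [ 596.2 -233.4  144.6]
[  -0.1 -176.4] [  0.  131.3] [ 565.1 -252.9  139. ] [ 631.  -213.5  147.6]
```

View pics/w11.png

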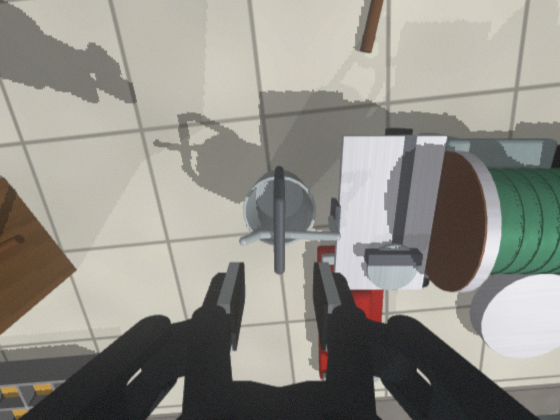

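The pail hangs on the hook: its crown crosses the rod at about (280,238), level, at z≈145. Next is the knob.

Request:
send_rows(series=[[0, 0, 0, 0, -6, 0], [-0.009, 0, 0.03, 0, 0, 0], [-0.009, 0, 0.046, 0, 0, 0], [-0.009, 0, 0.046, 0, 0, 0], [-0.009, 0, 0.046, 0, 0, 0], [-0.009, 0, 0.046, 0, 0, 0], [-0.009, 0, 0.046, 0, 0, 0], [-0.009, 0, 0.046, 0, 0, 0]], gripper=0.8)

```text
clock: 12.3
eef_pos: [515.8, 76.5, 232.4]
tcp_rot: [-1.571, 0.002, -0.0]
contact_force: [0.4, 0.3, 1.0]
opening: 0.804
```

Request:
send_rows(series=[[-0.009, 0, 0.046, 0, 0, 0], [-0.009, 0, 0.046, 0, 0, 0], [-0.009, 0.01, 0.046, 0, 0, 0], [-0.009, 0.03, 0.046, 0, 0, 0], [-0.009, 0.03, 0.046, 0, 0, 0], [0, 0.02, 0.02, 0, 0, 0], [0, 0, 0, 0, 0, 0], [0, 0, 0, 0, 0, 0]])

```text
clock: 13.1
eef_pos: [473.3, 315.0, 148.6]
tcp_rot: [-1.573, 0.003, 0.001]
contact_force: [0.7, 0.4, 0.5]
opening: 0.799
```

Run:
```python
from h import *
from rig import r
f=snap("wrist","w12");s=r.sense();plan(s,[480,330,150],0)
```

```text
pos [474.  314.8 149.5] yaw 0.0002 down [-0.0012 -0.0011 -1.    ] open 0.798 t 13.15 F [ 0.6 -0.  -0.2] q1,q6 [ 0.58 -0.99]
 tool shift mm [ 6.  -0.5 15.2] rows min 1.0
 turn deg [ 0.07  0.01 -0.07] rows 1.0
```

View pics/w12.png

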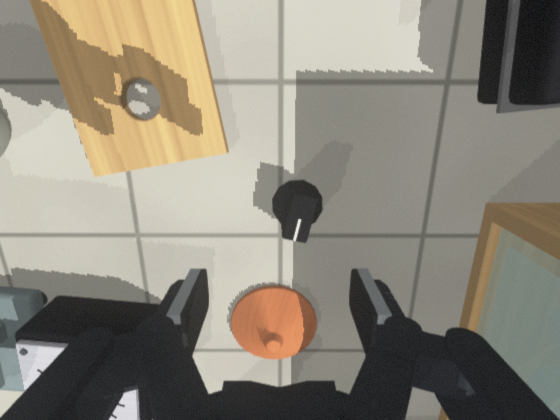

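Run:
```python
from h import *
f=load("pics/w12.npz"); W=cloud(f); np.set_printoptions(precision=3,suppress=True)
near=(abs(W[...,0]-480)<50)&(abs(W[...,1]-328)<45)
dark=(f["frame"].max(2)<60)
m=near&(W[...,2]>34)&(W[...,2]<46)
P=W[m]; print("bar top",m.sum(),P.mean(0),P.min(0),P.max(0))
rc=cv2.minAreaRect(P[:,:2].astype(np.float32)); print(rc)
k=near&(W[...,2]>2)&(W[...,2]<9)&dark; P=W[k]; print("skirt",k.sum(),P.mean(0),P.min(0),P.max(0))
hsv=f["frame"]; wl=(hsv.min(2)>150)&m
ys,xs=np.where(wl); print("white",wl.sum()); Q=np.array([onplane(f,u,v,40)[:2] for u,v in zip(xs,ys)]); 
c=Q.mean(0); U,S,V=np.linalg.svd(Q-c); print(c,V[0],np.arctan2(V[0,1],V[0,0]))
c=f["frame"][165:260,245:355,::-1]; cv2.imwrite("pics/w12c.png",cv2.resize(c,None,fx=6,fy=6,interpolation=cv2.INTER_CUBIC))
```

```text
bar top 1288 [480.029 331.506  39.541] [459.137 317.289  34.029] [503.356 346.091  41.748]
((481.3211975097656, 331.6902160644531), (22.13584327697754, 42.16512680053711), 77.74867248535156)
skirt 603 [476.261 326.997   4.83 ] [458.321 309.105   2.037] [498.545 353.99    8.985]
white 62
[491.28  329.639] [ 0.977 -0.212] -0.21392171627011344
```

View pics/w12c.png

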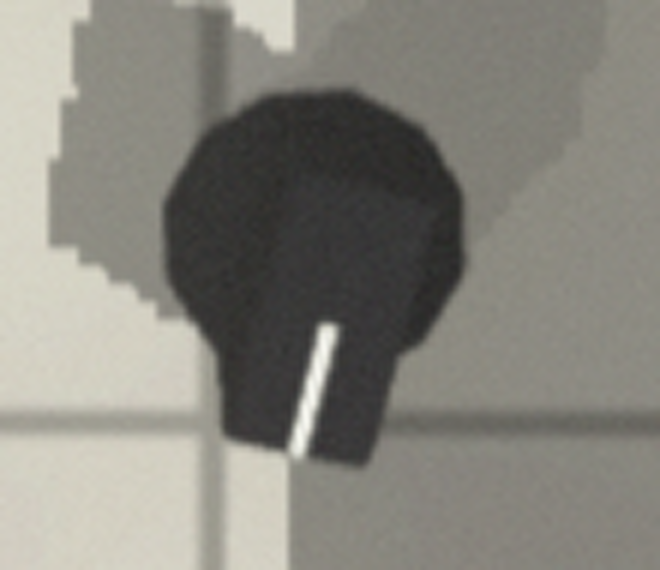

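Run:
```python
from h import *
np.set_printoptions(precision=1,suppress=True)
from rig import r
s=r.sense(); R=rot(s["tcp_rot"])
f=load("pics/w12.npz");T=(cloud(f)-s["eef_pos"])@R
for sgn in(1,-1):
    for y0 in (-12,-9,-6,-3):
        m=(T[...,1]>y0-1.5)&(T[...,1]<y0+1.5)&(sgn*T[...,2]>15)&(sgn*T[...,2]<70)&(abs(T[...,0])<40)
        if m.sum(): P=T[m];print(sgn,y0,m.sum(),P.min(0),P.max(0))
# spindle top in every view: points with z 90..98
for t in ("w1","w2","w3","w4","top0","scene0"):
    W=cloud(load(f"pics/{t}.npz")); m=(W[...,2]>89)&(W[...,2]<99)&(abs(W[...,0]-636)<15)&(abs(W[...,1]-134)<15)
    print(t,m.sum(),W[m].mean(0),W[m].min(0),W[m].max(0))
```

```text
1 -12 114 [-12.6 -13.5  33.7] [ 10.  -10.6  45.7]
1 -9 82 [-12.3 -10.5  33.7] [ 9.3 -7.6 39.7]
1 -6 22 [-9.2 -7.4 33.8] [ 7.5 -5.7 34.2]
-1 -12 124 [-13.2 -13.5 -45.9] [  9.9 -10.5 -34. ]
-1 -9 76 [-12.1 -10.5 -40.8] [  8.8  -7.5 -34. ]
-1 -6 18 [ -8.7  -7.5 -34.7] [  6.4  -5.  -34.1]
w1 135 [636.4 136.   93. ] [632.  129.9  89.1] [642.8 141.   94.8]
w2 173 [636.7 136.   93.1] [632.4 130.1  89.6] [643.2 141.4  95.2]
w3 265 [637.1 135.9  93.3] [632.3 129.5  89.1] [643.6 140.9  95.2]
w4 465 [637.5 135.9  93.5] [632.7 129.6  89. ] [643.6 141.4  95.7]
top0 17 [636.8 136.4  93.2] [632.3 131.1  89.7] [640.9 140.8  96.8]
scene0 16 [639.4 137.9  92.7] [634.  132.4  89.1] [643.8 142.5  96.1]
```

Request:
send_rows(series=[[0, 0, 0, 0, 6.13, 0], [0, 0, 0, 0, 6.13, 0], [0.0046, 0.03, 0.0181, 0, 0, 0], [0, 0.04, 0, 0, 0, 0], [0, 0.02, 0, 0, 0, 0], [0, 0, 0, 0, 0, 0], [0, 0, 0, 0, 0, 0]], gripper=0.6)

```text
clock: 13.85
eef_pos: [483.4, 331.6, 60.9]
tcp_rot: [-1.57, -0.001, -0.215]
contact_force: [0.3, 0.1, 0.5]
opening: 0.599
```

Run:
```python
from h import *
from rig import r
f=snap("wrist","w13");s=r.sense();plan(s,[482.2,331.5,12],-0.214)
R=rot(s["tcp_rot"]);W=cloud(f); np.set_printoptions(precision=2,suppress=True)
near=(abs(W[...,0]-481)<45)&(abs(W[...,1]-331)<32)
m=near&(W[...,2]>36)&(W[...,2]<44)
P=W[m]; rc=cv2.minAreaRect(P[:,:2].astype(np.float32)); print(m.sum(),rc,P.mean(0))
T=(W-s["eef_pos"])@R
for sgn in(1,-1):
    for y0 in (-9,-6,-3):
        k=(T[...,1]>y0-1.5)&(T[...,1]<y0+1.5)&(sgn*T[...,2]>15)&(sgn*T[...,2]<70)&(abs(T[...,0])<40)
        if k.sum(): Q=T[k];print(sgn,y0,k.sum(),Q.min(0),Q.max(0))
```

```text
pos [483.8 332.2  61.6] yaw -0.215 down [ 0.0018  0.0012 -1.    ] open 0.595 t 13.9 F [ 0.2  1.6 -0.5] q1,q6 [ 0.6  -0.76]
 tool shift mm [-1.5 49.6 -1.1] rows min 1.0
 turn deg [-0.09 -0.06  0.09] rows 1.0
2620 ((481.7527160644531, 331.7000732421875), (22.031251907348633, 42.745506286621094), 77.48854064941406) [480.1  332.05  39.68]
1 -9 97 [-12.15 -10.5   24.38] [10.12 -7.56 36.26]
1 -6 73 [-11.94  -7.49  24.38] [ 9.9  -4.56 30.83]
1 -3 27 [-10.09  -4.39  24.38] [ 9.23 -1.94 24.69]
-1 -9 98 [-12.33 -10.49 -38.41] [ 10.07  -7.54 -26.48]
-1 -6 71 [-11.72  -7.42 -33.16] [ 10.01  -4.62 -26.51]
-1 -3 28 [ -9.99  -4.49 -26.9 ] [  9.23  -2.15 -26.44]
```

View pics/w13.png

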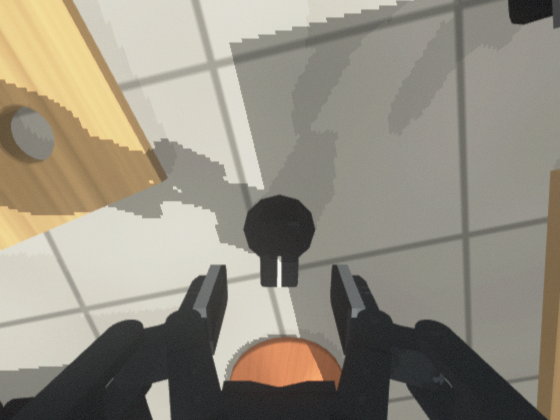

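Request:
send_rows(series=[[-0.001, 0.02, 0, 0, 0, 0], [0, 0.018, 0, 0, 0, 0], [0, 0.0115, 0, 0, 0, 0], [0, 0, 0, 0, 0, 0], [0, 0, 0, 0, 0, 0]])

```text
clock: 14.4
eef_pos: [482.2, 332.8, 11.3]
tcp_rot: [-1.57, -0.001, -0.214]
contact_force: [1.1, 0.1, -0.3]
opening: 0.599
```

Request:
send_rows(series=[[0, 0, 0, 0, 0, 0], [0, 0, 0, 0, 0, 0], [0, 0, 0, 0, 0, 0], [0, 0, 0, 0, 0, 0], [0, 0, 0, 0, 0, 0], [0, 0, 0, 0, 0, 0]], gripper=0, squeeze=60)

```text
clock: 15.0
eef_pos: [482.3, 333.0, 11.4]
tcp_rot: [-1.57, -0.001, -0.214]
contact_force: [-0.5, -0.0, 5.3]
opening: 0.244
```

Run:
```python
from h import *
from rig import r
f=snap("wrist","w14");s=r.sense();plan(s)
R=rot(s["tcp_rot"]);T=(cloud(f)-s["eef_pos"])@R; np.set_printoptions(precision=2,suppress=True)
m=(T[...,1]>-32)&(T[...,1]<-24)&(abs(T[...,2])<9)&(T[...,0]>-40)&(T[...,0]<40)
P=T[m];print(m.sum(),P.min(0),P.max(0))
```

```text
pos [482.3 333.   11.4] yaw -0.2139 down [ 0.0014  0.001  -1.    ] open 0.244 t 15.05 F [-0.2 -1.4  5.4] q1,q6 [ 0.6  -0.76]
3778 [-21.91 -30.17  -8.99] [ 20.98 -24.     9.  ]
```

View pics/w14.png

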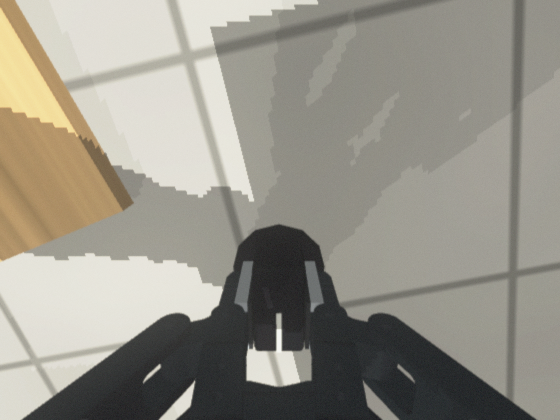

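Request:
send_rows(series=[[0, -0.01, 0, 0, 0, 0], [0, -0.03, 0, 0, 0, 0], [0, -0.045, 0, 0, 0, 0], [0, -0.045, 0, 0, 0, 0], [0, 0, 0, 0, 7.95, 0], [0, 0, 0, 0, 7.95, 0], [0, 0, 0, 0, 7.95, 0], [0, 0, 0, 0, 0, 0]])

```text
clock: 15.85
eef_pos: [481.5, 332.4, 141.1]
tcp_rot: [-1.57, -0.0, -0.632]
contact_force: [0.9, 0.6, -0.6]
opening: 0.247
```

Run:
```python
from h import *
from rig import r
f=snap("wrist","w15");s=r.sense();plan(s,[638.2,137,141],-0.63,6)
R=rot(s["tcp_rot"]);T=(cloud(f)-s["eef_pos"])@R; np.set_printoptions(precision=2,suppress=True)
for v in range(300,352,6):
    k=np.where((T[v,:,1]>-33)&(T[v,:,1]<-22)&(abs(T[v,:,2])<30))[0]; 
    if len(k): print(v,k.min(),k.max(),T[v,k].min(0),T[v,k].max(0))
c=f["frame"][220:370,190:370,::-1]; cv2.imwrite("pics/w15c.png",cv2.resize(c,None,fx=4,fy=4,interpolation=cv2.INTER_CUBIC))
```

```text
pos [481.5 332.4 140.9] yaw -0.6272 down [ 2.e-04  1.e-04 -1.e+00] open 0.246 t 15.9 F [ 0.2 -0.  -0.7] q1,q6 [ 0.6  -0.34]
 tool shift mm [ 2.416e+02 -1.000e-01 -6.630e+01] rows min 6.0
 per row m [ 0.0403 -0.     -0.011 ]
 turn deg [-0.01  0.16  0.01] rows 1.0
300 220 337 [ -8.68 -32.57 -24.38] [ -4.89 -27.08  23.36]
306 253 304 [ -3.92 -29.9  -10.97] [ -2.04 -27.23  10.15]
312 253 304 [ -1.69 -30.94 -11.  ] [  1.14 -27.12  10.03]
318 253 304 [  1.37 -30.8  -11.05] [  3.54 -27.9   10.1 ]
324 253 304 [  2.96 -32.44 -11.02] [  6.87 -27.64  10.08]
330 253 304 [  6.09 -32.29 -11.08] [ 10.24 -27.34  10.11]
336 254 303 [ 11.41 -29.66 -11.14] [ 13.01 -27.75  10.08]
342 254 303 [ 14.36 -29.92 -11.25] [ 17.26 -26.64  10.29]
348 255 302 [ 17.36 -30.12 -10.86] [ 19.61 -27.59   9.78]
```

View pics/w15c.png

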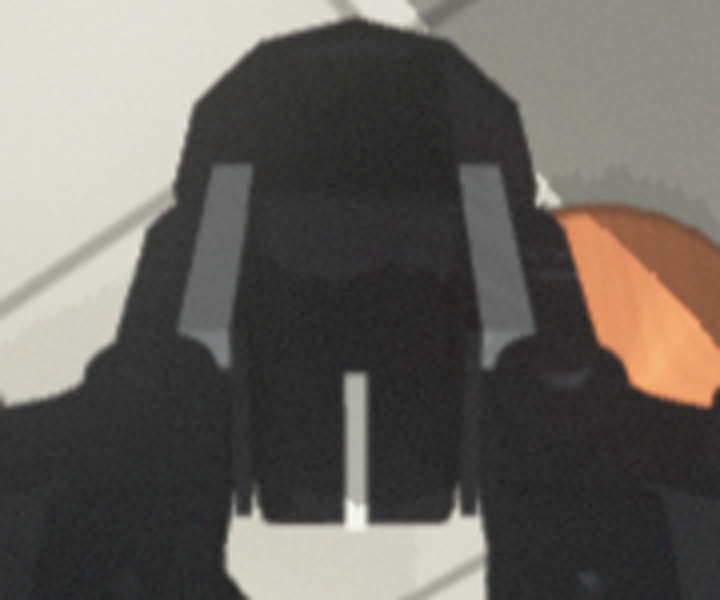

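Request:
send_rows(series=[[0.03, 0, -0.009, 0, 0, 0], [0.045, 0, -0.012, 0, 0, 0], [0.045, 0, -0.012, 0, 0, 0], [0.045, 0, -0.012, 0, 0, 0], [0.045, 0, -0.012, 0, 0, 0], [0.026, 0, -0.008, 0, 0, 0], [0.005, 0.02, 0, 0, 0, 0], [0, 0, 0, 0, 0, 0]])

```text
clock: 16.7
eef_pos: [637.1, 136.4, 118.2]
tcp_rot: [-1.574, 0.002, -0.628]
contact_force: [-0.7, -0.5, -1.7]
opening: 0.248
```

Run:
```python
from h import *
from rig import r
f=snap("wrist","w16");g=snap("scene","s16");t=snap("top","t16");s=r.sense();plan(s,[638.1,136.5,110],-0.63)
c=g["frame"][220:300,290:400,::-1]; cv2.imwrite("pics/s16c.png",cv2.resize(c,None,fx=6,fy=6,interpolation=cv2.INTER_CUBIC))
```

```text
pos [637.5 138.4 120.7] yaw -0.628 down [-6.e-04  0.e+00 -1.e+00] open 0.248 t 16.85 F [-0.   1.5 -0.1] q1,q6 [ 0.21 -0.73]
 tool shift mm [ 1.6 10.7 -1.2] rows min 1.0
 turn deg [ 0.02  0.11 -0.03] rows 1.0
```

View pics/w16.png

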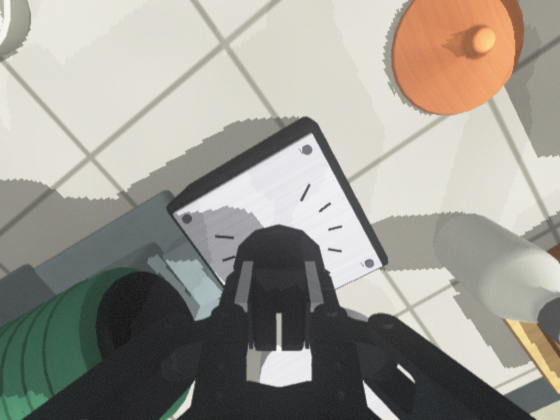

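View pics/s16c.png

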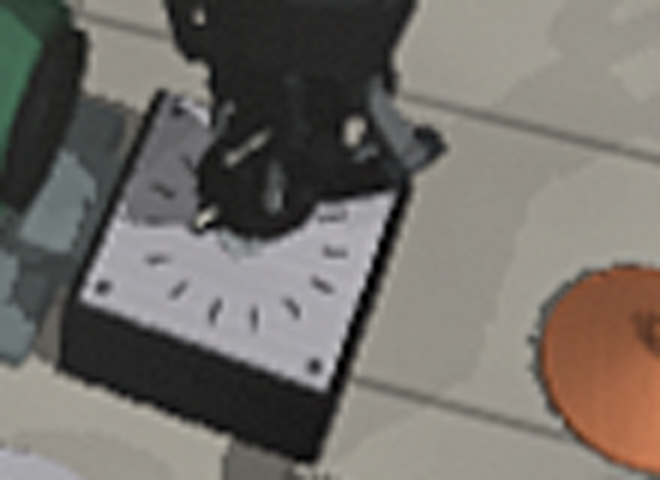

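Run:
```python
from h import *
np.set_printoptions(precision=2,suppress=True)
from rig import r
f=load("pics/w16.npz")
def screws(f,gs):
    out=[]
    gray=cv2.cvtColor(f["frame"],cv2.COLOR_RGB2GRAY)
    for u,v in gs:
        w=gray[v-8:v+9,u-8:u+9].astype(float); m=np.clip(185-w,0,None); m[m<25]=0
        yy,xx=np.mgrid[-8:9,-8:9]; k=(xx**2+yy**2)<49; m=m*k
        out.append(onplane(f,u+(m*xx).sum()/m.sum(),v+(m*yy).sum()/m.sum(),70)[:2])
    return np.array(out)
a=screws(f,[(187,218),(307,149),(369,264)]); print(a,"mid",(a[0]+a[2])/2)
g=load("pics/w4.npz")
b=screws(g,[(207,41),(388,62),(355,229),(202,214)]); print(b,b.mean(0))
g=load("pics/w3.npz");
for t in("w2","w3"):
  pass
print("A: dist",np.linalg.norm(a[0]-a[1]),np.linalg.norm(b[0]-b[1]))
```

```text
[[591.84  96.95]
 [600.54 182.58]
 [686.22 173.8 ]] mid [639.03 135.38]
[[591.48  97.03]
 [600.37 182.97]
 [686.21 173.94]
 [677.49  87.89]] [638.89 135.46]
A: dist 86.06699470416095 86.40193232525459
```

Request:
send_rows(series=[[0.0028, 0.008, -0.0016, 0, 0, 0], [0, 0, 0, 0, 0, 0], [0, 0, 0, 0, 0, 0]])

```text
clock: 17.15
eef_pos: [639.1, 135.3, 112.4]
tcp_rot: [-1.571, 0.0, -0.629]
contact_force: [0.5, 0.6, -0.9]
opening: 0.247
```

Run:
```python
from h import *
from rig import r
s=r.sense();plan(s,[638.8,135.5,110],-0.63)
```

```text
pos [639.1 135.3 112.4] yaw -0.6294 down [-2.e-04 -0.e+00 -1.e+00] open 0.247 t 17.15 F [ 0.5  0.6 -0.9] q1,q6 [ 0.21 -0.74]
 tool shift mm [-0.3  2.4 -0. ] rows min 1.0
 turn deg [ 0.01  0.04 -0.01] rows 1.0
```

Request:
send_rows(series=[[0, 0.003, 0, 0, 0, 0], [0, 0.003, 0, 0, 0, 0], [0, 0, 0, 0, 0, 0]])

```text
clock: 17.45
eef_pos: [639.0, 135.0, 105.9]
tcp_rot: [-1.571, 0.001, -0.63]
contact_force: [0.3, -0.4, -0.9]
opening: 0.249
```

Request:
send_rows(series=[[0, 0.001, 0, 0, 0, 0], [0, 0.001, 0, 0, 0, 0], [0, 0, 0, 0, 0, 0]])

```text
clock: 17.75
eef_pos: [639.3, 135.0, 104.2]
tcp_rot: [-1.571, 0.0, -0.63]
contact_force: [0.1, -0.2, -1.0]
opening: 0.248
```

Request:
send_rows(series=[[0, 0.001, 0, 0, 0, 0], [0, 0.001, 0, 0, 0, 0], [0, 0, 0, 0, 0, 0]])

```text
clock: 18.05
eef_pos: [639.3, 135.1, 102.3]
tcp_rot: [-1.571, 0.0, -0.63]
contact_force: [0.5, 0.1, -0.7]
opening: 0.247
```

Request:
send_rows(series=[[0, 0.001, 0, 0, 0, 0], [0, 0.001, 0, 0, 0, 0], [0, 0.001, 0, 0, 0, 0], [0, 0, 0, 0, 0, 0]])

```text
clock: 18.45
eef_pos: [639.2, 135.1, 99.2]
tcp_rot: [-1.571, 0.0, -0.63]
contact_force: [-0.4, 0.7, -1.5]
opening: 0.25
```

Request:
send_rows(series=[[0, 0.001, 0, 0, 0, 0], [0, 0.001, 0, 0, 0, 0], [0, 0.001, 0, 0, 0, 0], [0, 0, 0, 0, 0, 0]])

```text
clock: 18.85
eef_pos: [639.3, 135.1, 96.2]
tcp_rot: [-1.571, 0.0, -0.63]
contact_force: [-1.0, 2.4, -0.0]
opening: 0.245
```

Request:
send_rows(series=[[0, 0.001, 0, 0, 0, 0], [0, 0.001, 0, 0, 0, 0], [0, 0.001, 0, 0, 0, 0], [0, 0, 0, 0, 0, 0]])

```text
clock: 19.25
eef_pos: [639.3, 135.1, 93.2]
tcp_rot: [-1.571, 0.0, -0.63]
contact_force: [-1.1, 2.4, -0.6]
opening: 0.248
```

Request:
send_rows(series=[[0, 0.001, 0, 0, 0, 0], [0, 0.001, 0, 0, 0, 0], [0, 0.001, 0, 0, 0, 0], [0, 0, 0, 0, 0, 0]], squeeze=90)

```text
clock: 19.65
eef_pos: [639.3, 135.1, 90.4]
tcp_rot: [-1.571, 0.0, -0.63]
contact_force: [-2.7, 2.8, 3.9]
opening: 0.24
```

Request:
send_rows(series=[[0, 0.001, 0, 0, 0, 0], [0, 0.001, 0, 0, 0, 0], [0, 0, 0, 0, 0, 0]])

```text
clock: 19.95
eef_pos: [639.3, 135.1, 88.5]
tcp_rot: [-1.571, 0.0, -0.63]
contact_force: [-3.3, 3.9, 5.3]
opening: 0.241
```

Request:
send_rows(series=[[0, 0.001, 0, 0, 0, 0], [0, 0.001, 0, 0, 0, 0], [0, 0, 0, 0, 0, 0]])

```text
clock: 20.25
eef_pos: [639.4, 135.1, 86.6]
tcp_rot: [-1.571, 0.0, -0.63]
contact_force: [-3.4, 3.6, 7.9]
opening: 0.237
```

Request:
send_rows(series=[[-0.0004, 0.001, 0, 0, 0, 0], [0, 0, 0, 0, 0, 0], [0, 0, 0, 0, 0, 0]])

```text
clock: 20.55
eef_pos: [639.3, 135.1, 85.9]
tcp_rot: [-1.57, -0.001, -0.63]
contact_force: [-2.9, 2.2, 8.2]
opening: 0.244
```

Request:
send_rows(series=[[0, 0.0005, 0, 0, 0, 0], [0, 0, 0, 0, 0, 0], [0, 0, 0, 0, 0, 0]])

```text
clock: 20.85
eef_pos: [639.4, 135.1, 85.5]
tcp_rot: [-1.57, -0.001, -0.63]
contact_force: [-3.5, 1.9, 7.5]
opening: 0.243
```

Request:
send_rows(series=[[0, 0.0005, 0, 0, 0, 0], [0, 0, 0, 0, 0, 0], [0, 0, 0, 0, 0, 0]])

```text
clock: 21.15
eef_pos: [639.4, 135.1, 85.3]
tcp_rot: [-1.57, -0.001, -0.63]
contact_force: [-4.4, 1.5, 10.7]
opening: 0.243
```

Request:
send_rows(series=[[0, 0.0005, 0, 0, 0, 0], [0, 0, 0, 0, 0, 0], [0, 0, 0, 0, 0, 0]])

```text
clock: 21.45
eef_pos: [639.5, 135.2, 85.2]
tcp_rot: [-1.57, -0.001, -0.63]
contact_force: [-5.7, 1.1, 14.8]
opening: 0.248
```

Request:
send_rows(series=[[0, 0.0005, 0, 0, 0, 0], [0, 0, 0, 0, 0, 0], [0, 0, 0, 0, 0, 0]])

```text
clock: 21.75
eef_pos: [639.5, 135.2, 85.2]
tcp_rot: [-1.57, -0.001, -0.63]
contact_force: [-7.5, 1.4, 17.3]
opening: 0.239
```

The height has stalled at 85.2 mm while the force rises to 17 N, so the plunger is at its stop. Final visual check.

Run:
```python
from h import *
from rig import r
f=snap("wrist","w20");g=snap("scene","s20");t=snap("top","t20");s=r.sense();plan(s)
R=rot(s["tcp_rot"]);W=cloud(f);T=(W-s["eef_pos"])@R; np.set_printoptions(precision=2,suppress=True)
m=(T[...,1]>-36)&(T[...,1]<-22)&(abs(T[...,2])<7)&(T[...,0]>-20)&(T[...,0]<20); P=W[m]
print("knob top z",m.sum(),np.median(P[:,2]),"median tool y",np.median(T[m][:,1]))
T0=load("pics/w15.npz")
c=g["frame"][130:300,150:430,::-1]; cv2.imwrite("pics/s20c.png",cv2.resize(c,None,fx=2.8,fy=2.8,interpolation=cv2.INTER_CUBIC))
```

```text
pos [639.5 135.2  85.2] yaw -0.6303 down [ 1.3e-03  1.0e-04 -1.0e+00] open 0.239 t 21.9 F [-7.2  2.7 18.2] q1,q6 [ 0.21 -0.73]
knob top z 2670 113.57603240715115 median tool y -28.404013139048047
```

View pics/s20c.png

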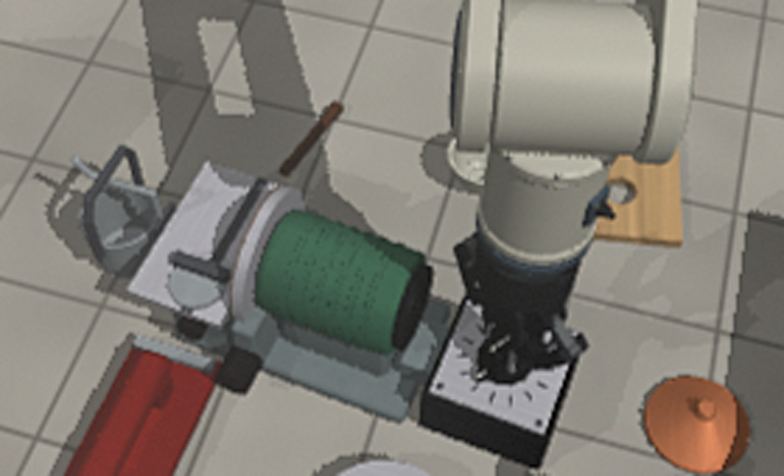

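View pics/w20.png

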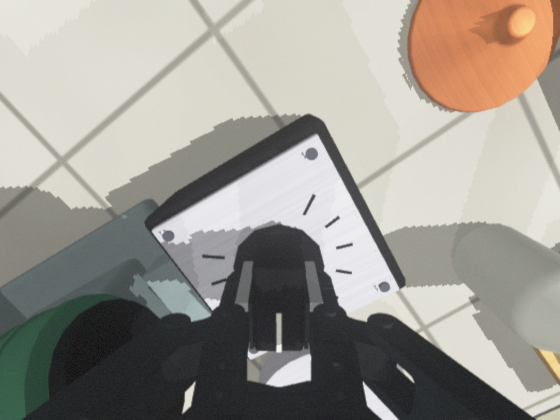

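View pics/t20.png

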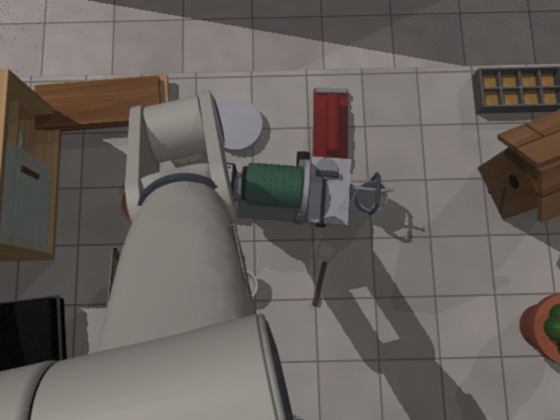

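Both parts check out. The pail hangs on the rod at top-view (371,190). The knob's top is at 113.6 mm, so its underside is at about 74 mm, which is home with the full 5 mm press. Nothing else appears to have moved. Handing in.

Run:
```python
from rig import r
print(r.sign_off()); s=r.sense(); print(s["clock"],s["eef_pos"],s["contact_force"],s["opening"])
```

```text
the job is handed in; nothing more can be done
None
the job is handed in; nothing more can be done
```

The pail hangs on the hook, and the knob is home on the spindle and held pressed against its stop. I handed the job in at about 22 s; the sign-off gives no verdict.

- **Pail:** I gripped the handle crown about 19 mm to one side of its middle, took it over the hook tip, set it on the rod and let go. In the last top and scene views it still hangs with its bar across the rod.
- **Knob:** I turned it to yaw −0.63 rad to match the spindle's flat and slid it on with almost no resistance. I then pressed until the height stalled at TCP z = 85.2 mm, with about 17–18 N on the tool. The knob's top read 113.6 mm, so its underside is at about 74 mm, which is home plus the full 5 mm press. The fingers are still closed on it with a 90 N squeeze.
- **Checks that disagreed:**
  - My first fit of the spindle's centre was about 1 mm off. I corrected it from the panel screws and the flat's edge.
  - A sideways force of about 7 N remained on the knob while it was pressed.
- **Other things:** Those visible in the last views look unmoved. The arm hid part of the shelf, including some of the nest cup, front panel and drip cap in the top view.

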